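# Put the washed cutlery away in its tray

### The job

Put the two forks, the knife and the spoon from the draining mat away in the cutlery tray, each lying lengthwise in the bay that already holds its own kind. Lay them in, don't toss them from a height, and leave what is already in the tray and the mug and shaker where they are.

Things in the scene. Friction and masses are not known exactly. Their poses are not given: they have to be found in the camera images.
- fork_a: Loose dinner fork: black handle 17 mm wide, 9 thick, from x = -75 to +25 mm; steel four-tined head to x = +130, 23 wide, at most 9 high. 65 g. Starts face up on the mat (top 4 mm over the table), one of four in a row about 80 mm apart, any order. Origin: underside of the handle at the balance point, grip it there across y; x towards the head (away from the robot at the start), z up.
- fork_b: The second loose dinner fork, same as fork_a in make, size, origin and axes; also starts in the row on the mat.
- knife: Loose table knife: black handle 17 mm wide, 9 thick, from x = -85 to +25 mm; steel round-ended blade to x = +134, 20 wide, at most 9 high. 85 g. Starts face up on the mat (top 4 mm over the table), one of four in a row about 80 mm apart, any order. Origin: underside of the handle at the balance point, grip it there across y; x towards the head (away from the robot at the start), z up.
- spoon: Loose tablespoon: black handle 17 mm wide, 9 thick, from x = -75 to +25 mm; steel oval bowl to x = +131, 42 wide, at most 9 high. 65 g. Starts face up on the mat (top 4 mm over the table), one of four in a row about 80 mm apart, any order. Origin: underside of the handle at the balance point, grip it there across y; x towards the head (away from the robot at the start), z up.
- tray: Bamboo cutlery tray, fixed, left or right of the robot (mat on the other side), 268 mm (x) by 282 (y). Origin: centre of underside; x along the bays away from the robot, z up. Floor 6 thick, outer walls 48 high; two 6 mm partitions, 40 high, make three bays 86 wide, 256 long inside, middle lines y = -92, 0, +92. A piece is centred lengthwise with its origin at x = -26.
- tray_fork: Dinner fork already put away, marking the bay for its kind (any of the three): loose, lies lengthwise on the bay's floor, about 21 mm to the +y side of the bay's middle line. Same make, size, origin and axes as fork_a. Leave it there.
- tray_knife: Table knife already put away, marking the bay for its kind (any of the three): loose, lies lengthwise on the bay's floor, about 21 mm to the +y side of the bay's middle line. Same make, size, origin and axes as knife. Leave it there.
- tray_spoon: Tablespoon already put away, marking the bay for its kind (any of the three): loose, lies lengthwise on the bay's floor, about 21 mm to the +y side of the bay's middle line. Same make, size, origin and axes as spoon. Leave it there.
- mug: Bystander: white mug with one handle, 80 mm across the rim, 92 mm high, beyond the tray and mat. Origin: centre of its underside, z up.
- shaker: Bystander: steel shaker, 42 mm across the foot, 72 mm high, between the robot and the work. Origin: centre of its underside, z up.

How it is judged:
At the end, for the whole second after the job is handed in: Each loose piece rests released in the bay holding its kind: origin within 43 mm of the bay's middle line, 90 mm of the tray's middle along it, under 35 mm above the tray's underside, its length within 0.4 rad of the bay's, under 3 cm/s; the tray's own pieces likewise (((y of fork_a in the frame of tray between -0.135 and -0.049 m and y of tray_fork in the frame of tray between -0.135 and -0.049 m) or (y of fork_a in the frame of tray between -0.043 and 0.043 m and y of tray_fork in the frame of tray between -0.043 and 0.043 m) or (y of fork_a in the frame of tray between 0.049 and 0.135 m and y of tray_fork in the frame of tray between 0.049 and 0.135 m)) and ((y of fork_b in the frame of tray between -0.135 and -0.049 m and y of tray_fork in the frame of tray between -0.135 and -0.049 m) or (y of fork_b in the frame of tray between -0.043 and 0.043 m and y of tray_fork in the frame of tray between -0.043 and 0.043 m) or (y of fork_b in the frame of tray between 0.049 and 0.135 m and y of tray_fork in the frame of tray between 0.049 and 0.135 m)) and ((y of knife in the frame of tray between -0.135 and -0.049 m and y of tray_knife in the frame of tray between -0.135 and -0.049 m) or (y of knife in the frame of tray between -0.043 and 0.043 m and y of tray_knife in the frame of tray between -0.043 and 0.043 m) or (y of knife in the frame of tray between 0.049 and 0.135 m and y of tray_knife in the frame of tray between 0.049 and 0.135 m)) and ((y of spoon in the frame of tray between -0.135 and -0.049 m and y of tray_spoon in the frame of tray between -0.135 and -0.049 m) or (y of spoon in the frame of tray between -0.043 and 0.043 m and y of tray_spoon in the frame of tray between -0.043 and 0.043 m) or (y of spoon in the frame of tray between 0.049 and 0.135 m and y of tray_spoon in the frame of tray between 0.049 and 0.135 m)) and z of each of fork_a, fork_b, knife, spoon, tray_fork, tray_knife, tray_spoon in the frame of tray below 0.035 m and x of fork_a in the frame of tray between -0.09 and 0.09 m and angle between the x axis of each of fork_a, fork_b, knife, spoon, tray_fork, tray_knife, tray_spoon and the x axis of tray, either way round below 0.4 rad and linear speed of each of fork_a, fork_b, knife, spoon, tray_fork, tray_knife, tray_spoon below 0.03 m/s and x of fork_b in the frame of tray between -0.09 and 0.09 m and x of knife in the frame of tray between -0.09 and 0.09 m and x of spoon in the frame of tray between -0.09 and 0.09 m and x of tray_fork in the frame of tray between -0.09 and 0.09 m and x of tray_knife in the frame of tray between -0.09 and 0.09 m and x of tray_spoon in the frame of tray between -0.09 and 0.09 m); the robot touches nothing.
It fails at once if the mug is knocked over or pushed more than 3 cm from where it stood (distance of mug from where it was at the start of the episode above 0.03 m or angle between mug's own z axis and vertical above 0.5 rad).
It fails at once if the shaker is knocked over or pushed more than 3 cm from where it stood (distance of shaker from where it was at the start of the episode above 0.03 m or angle between shaker's own z axis and vertical above 0.5 rad).
It fails at once if a piece that was already in the tray is shifted more than 7 cm (distance of any of tray_fork, tray_knife, tray_spoon from where it was at the start of the episode above 0.07 m).
It fails at once if a piece is dropped or thrown: it flies free of the fingers faster than 1.2 m/s (a fall of about 7 cm) ((linear speed of fork_a above 1.2 m/s and contact force between fork_a and the fingers below 0.05 N) or (linear speed of fork_b above 1.2 m/s and contact force between fork_b and the fingers below 0.05 N) or (linear speed of knife above 1.2 m/s and contact force between knife and the fingers below 0.05 N) or (linear speed of spoon above 1.2 m/s and contact force between spoon and the fingers below 0.05 N)).
It also fails if it takes over 120 s, if anything falls off the work surface, if the arm or the gripper's body presses on something with over 40 N, if the wrist force passes 120 N, or if a joint passes its speed limit or range.

### The arm

A 6-joint arm with a two-finger parallel gripper is mounted at the origin on the work surface. World frame = base frame: x ahead of the robot, y to its left, z up, the work surface at z = 0. Lengths are in m, angles in rad, forces in N, time in s.
With the tool pointing down it reaches from about 0.325 to 0.9 m from the base axis. Payload 6.1 kg.
Tool frame: the origin (TCP) lies midway between the tips of the shut fingers; the grasp point (between the pads) lies 19 mm behind it; z points along the fingers, y is the line along which they close (so a half turn about z gives the same grasp; the last joint's range is limited). The gripper opens to 85 mm and grips with 20 to 120 N. Pads are 22 mm wide; open, the fingers measure 114 mm over their backs; the gripper's body (76 mm by 85 mm) begins 54 mm behind the grasp point. The pads swing forward as they close: fully open they stand 13 mm farther back than shut.
Start: joints at [1.164, 0.22, 1.526, -0, 1.395, -0.126], TCP at [0.173, 0.601, 0.231] pointing down, gripper open.
Joint ranges: [-2.98, 2.98], [-0.91, 2.08], [0.09, 2.57], [-1.24, 4.39], [0.2, 2.65], [-2.68, 2.68]. Speed limits (rad/s): [2.57, 2.57, 3.01, 3.14, 3.14, 3.14].

### API

Orientations are given as [roll, pitch, yaw] about the fixed x, y, z axes, in that order (R = Rz(yaw) Ry(pitch) Rx(roll)).
In Python, from plant import movep, move_l, set_joints, gripper_to, hold, inverse_kinematics, observe, get_image, get_calibration, Unreachable, job_done gives the robot as it stands. Calls block until the motion is done:
- movep(position, orientation): joint-space move of the TCP to a pose.
- move_l(position, feed=0.15, rotation=None, max_force=None): straight line of the TCP; rotation=None keeps the orientation; feed is the mean speed in m/s. With max_force (N) it stops when the force on the tool has changed by that much, and returns True; else False.
- set_joints(angles): joint-space move.
- gripper_to(opening, f_grip=None): finger opening in m; f_grip is the grip in N (None keeps the last); returns when the fingers have stopped.
- hold(seconds).
- inverse_kinematics(position, orientation): joint angles nearest the present ones, or None.
- observe(): the state.
- get_image(name): name is "scene" or "top" or "wrist"; returns (picture, depth): 400x640x3 uint8, red, green, blue; 400x640 float32, m along the optical axis (not along the pixel's ray), 0 where there is no reading.
- get_calibration(name): a dict with "intrinsics" (3x3 intrinsics, pixels), "dist_coeffs" ([k1, k2, p1, p2, k3] as OpenCV has them; the pictures are not rectified), "world_from_camera" (4x4, takes a point from camera to world coordinates). Camera axes: x right, y down, z forward; pixel columns grow to the right and rows downward; lengths in m; the calibration is good to about 2 mm. A picture is of the moment at which its call begins: read the wrist's pose just before it. get_calibration takes no time and is no camera call; for the wrist camera it gives the pose at the moment of the call.
A pose or a line that the arm cannot do raises Unreachable and nothing moves.
- job_done(): hands the job in; it is judged then, once.
The state is a dict: "time_s": time; "q": joint angles; "joint_velocities": joint speeds; "joint_torque": joint torques, N m; "eef_pos": TCP position; "tcp_rot": TCP orientation; "ft_force": force on the tool from outside, world axes, zero at the start; "torque": the same for the moment, N m; "opening": finger opening in m; "grasp_force": force on a finger pad.
Only numpy, scipy, OpenCV 4.12 (cv2) and the standard library are available. Lean on these libraries where they do the work, as an engineer would, in place of code of your own. Each camera call takes 0.05 s, during which the arm holds its last target. There are 200 camera calls.

## Working session

There is one attempt and no reset: what is moved stays moved. The work goes in short steps, each a Python script; the robot and the scene stay as the last script left them, time stands still between calls to the robot, and variables do not carry over. Pictures are saved under pics/ and viewed, at most 14 in all, crops included, and the job is handed in when it is done.

```bash
mkdir -p pics; ls
python3 - <<'E'
from plant import *
import cv2,numpy as np
for n in("top","scene"):
    p,d=get_image(n); cv2.imwrite(f"pics/{n}0.png",p[:,:,::-1]); np.savez(f"pics/{n}0.npz",p=p,d=d)
    c=get_calibration(n); print(n,np.round(c["intrinsics"],1).tolist(),c["dist_coeffs"],np.round(c["world_from_camera"],3).tolist())
o=observe(); print(o["eef_pos"],o["tcp_rot"],o["time_s"])
E
```

```text
pics
top [[385.6, 0.0, 324.3], [0.0, 385.6, 197.3], [0.0, 0.0, 1.0]] [-0.017508  0.        0.        0.        0.      ] [[-0.001, -0.997, 0.083, 0.526], [-1.0, 0.002, 0.013, 0.01], [-0.013, -0.083, -0.996, 0.854], [0.0, 0.0, 0.0, 1.0]]
scene [[509.2, 0.0, 333.9], [0.0, 509.2, 206.0], [0.0, 0.0, 1.0]] [-0.09284574  0.          0.          0.          0.        ] [[-0.681, 0.546, -0.489, 1.178], [0.733, 0.51, -0.45, 0.552], [0.004, -0.665, -0.747, 0.93], [0.0, 0.0, 0.0, 1.0]]
[0.17296645 0.60002577 0.23031224] [-3.13985297e+00 -2.56885325e-04  2.86079065e+00] 0.1
```

View pics/top0.png

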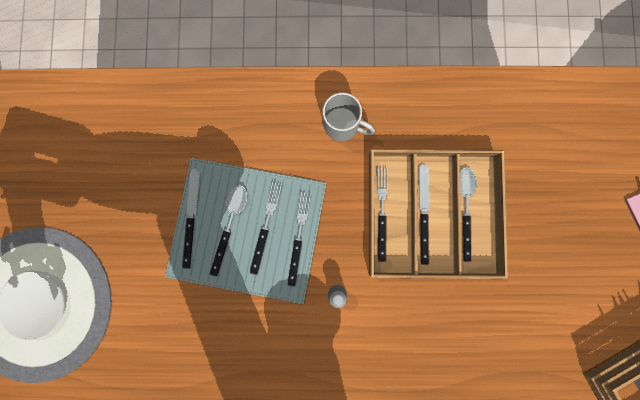

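The top view shows the mat with knife (190,218), spoon (230,228), fork (266,227) and fork (300,238). The tray bays at the right run fork (382), knife (424), spoon (467). The mug is at (343,117) and the shaker at (338,297). Next I locate the handles and the tray.

```bash
cat > h.py <<'E'
from plant import *
import cv2,numpy as np
def rays(px,cal):
    px=np.asarray(px,float).reshape(-1,1,2)
    u=cv2.undistortPoints(px,cal["intrinsics"],np.array(cal["dist_coeffs"])).reshape(-1,2)
    T=np.array(cal["world_from_camera"]); return T[:3,3],np.c_[u,np.ones(len(u))]@T[:3,:3].T
def on_plane(px,cal,z):
    o,d=rays(px,cal); return (o+d*((z-o[2])/d[:,2])[:,None])[:,:2]
def handles(p,cal,z,amin=120):
    """black handles: (pixel centre, world centre, axis angle, length, width)"""
    m=(p.max(2)<55).astype(np.uint8); m=cv2.morphologyEx(m,cv2.MORPH_CLOSE,np.ones((3,3)))
    out=[]
    for c in cv2.findContours(m,cv2.RETR_EXTERNAL,cv2.CHAIN_APPROX_NONE)[0]:
        if not amin<cv2.contourArea(c)<900: continue
        f=np.zeros_like(m); cv2.drawContours(f,[c],-1,1,-1)
        yx=np.argwhere(f)[:,::-1]; w=on_plane(yx,cal,z).astype(np.float32)
        (_,(a,b),_)=cv2.minAreaRect(w)
        mu=w.mean(0); v=np.linalg.svd(w-mu,full_matrices=False)[2][0]; v*=np.sign(v[0])
        out.append((yx.mean(0),mu,np.arctan2(v[1],v[0]),max(a,b),min(a,b)))
    return sorted(out,key=lambda t:t[0][0])
def tray(d,cal):
    v,u=np.mgrid[0:400,0:640]; o,r=rays(np.c_[u.ravel(),v.ravel()],cal)
    P=o+r*d.reshape(-1,1); k=(P[:,2]>.043)&(P[:,2]<.053)&(d.ravel()>0)&(P[:,1]<-.07)&(P[:,1]>-.5)&(P[:,0]>.3)&(P[:,0]<.7)
    m=k.reshape(400,640).astype(np.uint8); n,l,s,_=cv2.connectedComponentsWithStats(m,connectivity=8)
    i=1+s[1:,4].argmax(); return cv2.minAreaRect(P[(l==i).ravel(),:2].astype(np.float32)),cv2.boundingRect((l==i).astype(np.uint8))
E
python3 - <<'E'
from h import *
z=np.load("pics/top0.npz"); c=get_calibration("top")
print(tray(z["d"],c))
for zz in(.013,.015):
  for t in handles(z["p"],c,zz): print(zz,*[np.round(x,4) for x in t])
E
```

```text
(((0.5600059628486633, -0.2172745168209076), (0.28133338689804077, 0.2692498564720154), 89.4199447631836), (371, 150, 137, 129))
0.013 [187.9899 242.4987] [0.4976 0.3189] -0.0631 0.1074 0.0176
0.013 [219.6908 253.337 ] [0.4742 0.2487] -0.2896 0.0973 0.0176
0.013 [258.5636 251.2576] [0.4788 0.164 ] -0.2457 0.0965 0.016
0.013 [294.0456 263.1763] [0.4532 0.0867] -0.1404 0.0972 0.0165
0.013 [381.2558 238.804 ] [ 0.5055 -0.1023] -0.0261 0.0951 0.0152
0.013 [423.9302 238.8692] [ 0.5053 -0.1947] -0.015 0.1058 0.0152
0.013 [466.2752 238.3517] [ 0.5062 -0.2864] -0.0073 0.0952 0.0152
0.015 [187.9899 242.4987] [0.4977 0.3182] -0.0631 0.1072 0.0175
0.015 [219.6908 253.337 ] [0.4743 0.2482] -0.2896 0.0971 0.0176
0.015 [258.5636 251.2576] [0.4789 0.1636] -0.2457 0.0963 0.0159
0.015 [294.0456 263.1763] [0.4534 0.0865] -0.1404 0.097 0.0165
0.015 [381.2558 238.804 ] [ 0.5056 -0.102 ] -0.0261 0.0948 0.0151
0.015 [423.9302 238.8692] [ 0.5053 -0.1942] -0.015 0.1056 0.0152
0.015 [466.2752 238.3517] [ 0.5063 -0.2857] -0.0073 0.095 0.0151
```

```bash
cat >> h.py <<'E'
TC=np.array([.560,-.2173]); TY=-.010
def T2W(x,y): return TC+np.array([x*np.cos(TY)-y*np.sin(TY),x*np.sin(TY)+y*np.cos(TY)])
def yaw_for(xy,z,a):
    """gripper yaw along a (or its half turn) leaving the last joint nearest mid-range"""
    c=[(abs(q[5]),y) for y in(a,a+np.pi) if (q:=inverse_kinematics([*xy,z],[np.pi,0,y])) is not None]
    return min(c)[1]
def pick(xy,a,z=.007):
    y=yaw_for(xy,.15,a); gripper_to(.04,50)
    movep([*xy,.15],[np.pi,0,y]); move_l([*xy,.04],.2)
    hit=move_l([*xy,z],.05,max_force=15); gripper_to(0,50)
    move_l([*xy,.15],.15); o=observe()
    print("pick",hit,np.round(o["opening"],4),o["grasp_force"],o["time_s"]); return y
def place(tx,ty,z=.018):
    xy=T2W(tx,ty); y=yaw_for(xy,.15,TY)
    movep([*xy,.15],[np.pi,0,y]); move_l([*xy,.06],.15)
    hit=move_l([*xy,z],.04,max_force=8)
    print("place",hit,np.round(observe()["eef_pos"],4))
    gripper_to(.024); move_l([*xy,.15],.15); print(observe()["time_s"])
E
python3 - <<'E'
from h import *
o=lambda c,a,l:np.array(c)+l*np.array([np.cos(a),np.sin(a)])
print([yaw_for(T2W(-.026,b),.15,TY) for b in(.092,0,-.092)])
pick(o([.4976,.3189],-.0631,.030),-.0631)
p,d=get_image("wrist"); cv2.imwrite("pics/w1.png",p[:,:,::-1])
p,d=get_image("scene"); cv2.imwrite("pics/s1.png",p[:,:,::-1])
E
```

```text
[-0.01, -0.01, -0.01]
pick False 0.015 48.79793643951416 5.2333
```

View pics/s1.png

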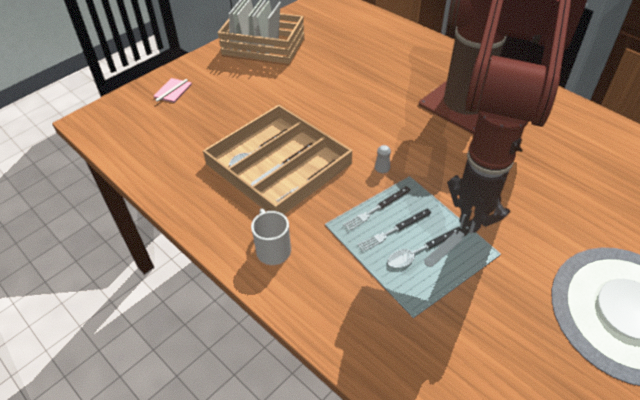

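The scene view shows the knife lifted level in the gripper, with its blade at (445,250). The rest of the scene is undisturbed, so I place it in the middle bay.

Run:
```python
from h import *
place(-.026,-.014)
o=lambda c,a,l:np.array(c)+l*np.array([np.cos(a),np.sin(a)])
pick(o([.4742,.2487],-.2896,.025),-.2896)
p,d=get_image("top"); cv2.imwrite("pics/t2.png",cv2.resize(p[130:300,150:520,::-1],None,fx=2,fy=2))
```

```text
place True [ 0.5341 -0.2311  0.027 ]
10.075
pick False 0.0151 48.803887367248535 15.0667
```

View pics/t2.png

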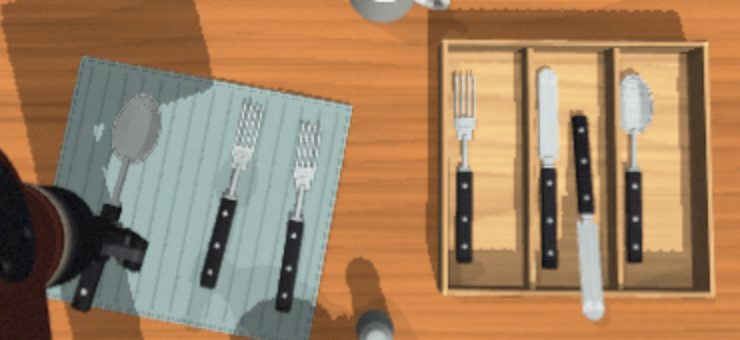

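The top view shows the knife in the middle bay turned end for end, because pick and place used different half turns. Its blade rests on the near wall at crop (593,300). The spoon is held. I'll use one consistent half turn for the rest and then regrip the knife.

Run:
```python
from h import *
f=lambda xy,y,z=.15:(lambda q:None if q is None else np.round(q,2).tolist())(inverse_kinematics([*xy,z],[np.pi,0,y]))
print(observe()["tcp_rot"],observe()["q"])
for n,xy,a in(("spoon",[.4742,.2487],-.29),("fa",[.4788,.164],-.2457),("fb",[.4532,.0867],-.14),("knife",T2W(-.026,-.014),0.)):
    print(n,f(xy,a),f(xy,a+np.pi))
for b in(.092,0,-.092): print(b,f(T2W(-.026,b-.014),TY),f(T2W(-.026,b-.014),TY+np.pi), f(T2W(.026,b-.014),TY))
```

```text
[-3.14014938e+00 -2.18970578e-03  2.85189587e+00] [ 3.08979812e-01  1.25183818e-01  1.79569880e+00  4.44002026e-05
  1.22333227e+00 -9.72136485e-01]
spoon [0.34, 0.08, 1.84, -0.0, 1.22, 2.2] [0.34, 0.08, 1.84, 0.0, 1.22, -0.95]
fa [0.17, 0.01, 1.91, -0.0, 1.22, 1.99] [0.17, 0.01, 1.91, 0.0, 1.22, -1.15]
fb [0.02, -0.1, 2.02, -0.0, 1.22, 1.73] [0.02, -0.1, 2.02, 0.0, 1.22, -1.41]
knife [-0.54, 0.19, 1.72, -0.0, 1.23, 1.03] [-0.54, 0.19, 1.72, 0.0, 1.23, -2.11]
0.092 [-0.4, 0.12, 1.8, -0.0, 1.22, 1.18] [-0.4, 0.12, 1.8, 0.0, 1.22, -1.96] [-0.36, 0.24, 1.66, -0.0, 1.24, 1.22]
0 [-0.54, 0.19, 1.72, -0.0, 1.23, 1.04] [-0.54, 0.19, 1.72, 0.0, 1.23, -2.1] [-0.5, 0.3, 1.59, -0.0, 1.25, 1.08]
-0.092 [-0.67, 0.28, 1.61, -0.0, 1.25, 0.91] [-0.67, 0.28, 1.61, 0.0, 1.25, -2.23] [-0.62, 0.39, 1.48, -0.0, 1.28, 0.96]
```

```bash
sed -i 's/xy=T2W(tx,ty); y=yaw_for(xy,.15,TY)/xy=T2W(tx,ty); y=TY+np.pi  # picks use the same half turn/' h.py
python3 - <<'E'
from h import *
place(-.026,-.092-.014)
o=lambda c,a,l:np.array(c)+l*np.array([np.cos(a),np.sin(a)])
print(pick(o([.4788,.1640],-.2457,.025),-.2457))
p,d=get_image("top"); cv2.imwrite("pics/t3.png",cv2.resize(p[130:300,150:520,::-1],None,fx=2,fy=2))
E
```

```text
place False [ 0.5332 -0.3232  0.0184]
20.3917
pick False 0.0147 48.797364234924316 25.3917
2.8958926535897933
```

View pics/t3.png

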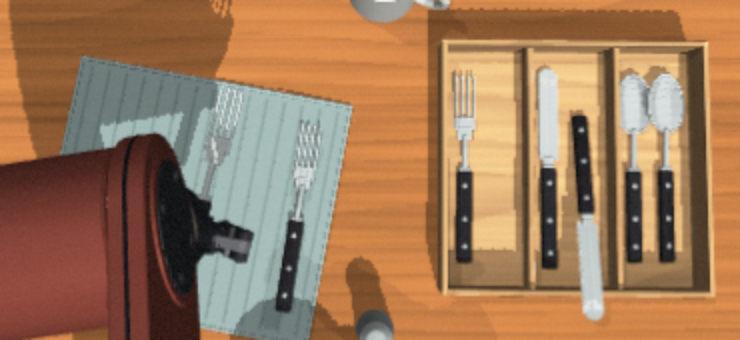

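The top view shows the spoon lying neatly beside the tray spoon at crop (667,165), and the first fork is held. Both forks go in next.

Run:
```python
from h import *
place(-.026,.092-.016)
o=lambda c,a,l:np.array(c)+l*np.array([np.cos(a),np.sin(a)])
pick(o([.4532,.0867],-.1404,.025),-.1404)
place(-.026,.092+.003,.021)
movep([.45,.2,.25],[np.pi,0,np.pi-.1])
p,d=get_image("top"); np.savez("pics/t4.npz",p=p,d=d); cv2.imwrite("pics/t4.png",cv2.resize(p[130:300,340:520,::-1],None,fx=3,fy=3))
c=get_calibration("top")
for t in handles(p,c,.015): print(*[np.round(x,4) for x in t])
v,u=271,447; print(p[v,u])
```

```text
place False [ 0.5351 -0.1412  0.0183]
29.8333
pick False 0.015 48.79255771636963 34.0
place False [ 0.5352 -0.1222  0.0213]
38.0
[423.8369 239.4955] [ 0.504  -0.1939] -0.0067 0.1055 0.013
[440.7281 211.6526] [ 0.5641 -0.2319] 0.0456 0.1028 0.0149
[466.2778 238.2908] [ 0.5064 -0.2857] -0.0066 0.095 0.0151
[482.5273 238.3441] [ 0.5062 -0.3208] 0.0057 0.0969 0.0152
[194 202 200]
```

View pics/t4.png

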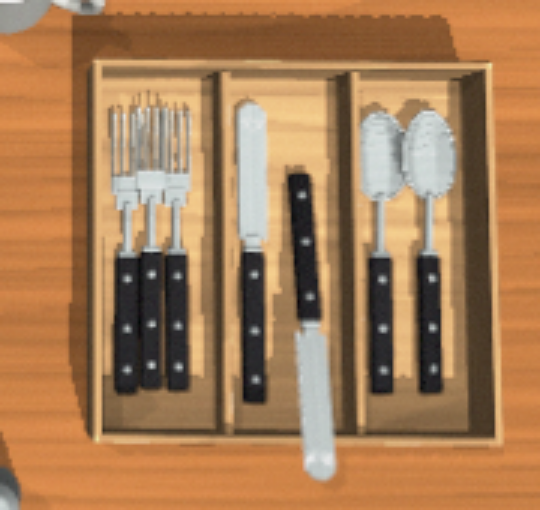

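The three forks lie side by side and the two spoons are fine. Only the reversed knife needs mending: handle at full-image (441,212), blade over the near wall at (447,285). I'll measure its tilt from depth, then regrip square to it.

Run:
```python
from h import *
z=np.load("pics/t4.npz"); c=get_calibration("top"); p,d=z["p"],z["d"]
v,u=np.mgrid[0:400,0:640]; o,r=rays(np.c_[u.ravel(),v.ravel()],c); P=(o+r*d.reshape(-1,1)).reshape(400,640,3)
m=(p.max(2)<55)[186:237,434:449]; Q=P[186:237,434:449][m]; Q=Q[np.abs(Q[:,1]+.2319)<.014]
A=np.c_[Q[:,0],np.ones(len(Q))]; k=np.median(Q,0)
print(np.polyfit(Q[:,0],Q[:,2],1),np.polyfit(Q[:,0],Q[:,1],1),Q.min(0),Q.max(0),k)
for vv in range(188,236,6): print(vv,np.round(np.median(P[vv,438:443],0),4))
```

```text
[-0.20430915  0.14111778] [-0.01418999 -0.22052842] [ 0.51374582 -0.23624636  0.01125476] [ 0.61583306 -0.22184345  0.04211479] [ 0.56169701 -0.22795229  0.02575897]
188 [ 0.6156 -0.2313  0.0163]
194 [ 0.6022 -0.2303  0.0186]
200 [ 0.589  -0.2295  0.0203]
206 [ 0.5758 -0.2277  0.0233]
212 [ 0.5628 -0.227   0.0255]
218 [ 0.5498 -0.226   0.0288]
224 [ 0.537  -0.2265  0.0304]
230 [ 0.5243 -0.2263  0.0329]
```

Run:
```python
from h import *
z=np.load("pics/t4.npz"); c=get_calibration("top"); p=z["p"]
m=(p.max(2)<55).astype(np.uint8); m=cv2.morphologyEx(m,cv2.MORPH_CLOSE,np.ones((3,3)))
yx=np.argwhere(m[180:245,430:452])[:,::-1]+[430,180]
o,r=rays(yx,c); # plane z=.1411-.2043x
t=(.1411-.2043*o[0]-o[2])/(r[:,2]+.2043*r[:,0]); W=o+r*t[:,None]
mu=W.mean(0); v=np.linalg.svd(W-mu,full_matrices=False)[2][0]; v*=-np.sign(v[0])   # towards the blade
a=np.arctan2(-v[1],-v[0]); pt=np.arcsin(v[2]); print(mu,v,a,pt)
org=mu+v*.030; n=np.array([np.sin(pt)*np.cos(a),np.sin(pt)*np.sin(a),np.cos(pt)])
tip=org-n*.006; print("tcp",tip,(tip[:2]-TC))
R=[np.pi,pt,a]; gripper_to(.025,50)
up=tip+n*.1
print(np.round(inverse_kinematics(up,R),2))
movep(up,R); move_l(tip+n*.02,.15)
print(move_l(tip,.04,max_force=8),observe()["eef_pos"])
gripper_to(0,50); print(observe()["opening"],observe()["time_s"])
move_l([tip[0],tip[1],.17],.1)
q,d=get_image("top"); cv2.imwrite("pics/t5.png",q[:,:,::-1]); q,d=get_image("scene"); cv2.imwrite("pics/s5.png",cv2.resize(q[60:300,150:550,::-1],None,fx=2,fy=2))
```

```text
[ 0.56474611 -0.22861755  0.02572237] [-0.9796179   0.01715725  0.20013594] -0.01751243683123679 0.20149666340464426
tcp [ 0.53415694 -0.2280818   0.02584784] [-0.02584306 -0.0107818 ]
[-0.47  0.4   1.52 -0.09  1.4   1.14]
False [ 0.53407871 -0.22804673  0.02569962]
0.014858455814300342 43.1667
```

View pics/s5.png

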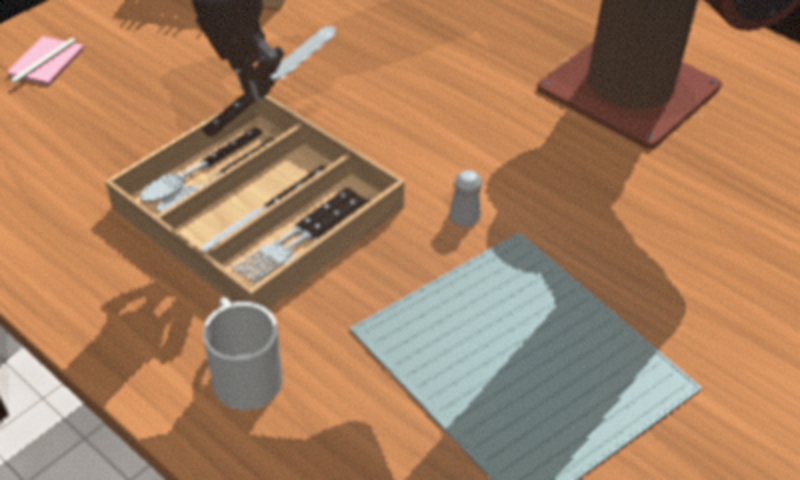

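The knife is firmly held at crop (260,85) with its blade towards the robot, and the tray is undisturbed. I'll turn it half round and lay it in.

Run:
```python
from h import *
place(-.026,-.014)
movep([.45,.2,.25],[np.pi,0,np.pi-.1]); hold(.5)
p,d=get_image("top"); c=get_calibration("top"); cv2.imwrite("pics/t6.png",cv2.resize(p[60:320,300:520,::-1],None,fx=2.3,fy=2.3))
for t in handles(p,c,.015): print(*[np.round(x,4) for x in t])
```

```text
place False [ 0.5341 -0.2312  0.0183]
50.8167
[423.8464 239.4307] [ 0.5041 -0.194 ] -0.0079 0.1055 0.013
[439.6129 239.1452] [ 0.5047 -0.228 ] -0.0146 0.1056 0.0129
[466.2778 238.2908] [ 0.5064 -0.2857] -0.0066 0.095 0.0151
[482.5688 237.8844] [ 0.5072 -0.3209] -1e-04 0.0969 0.0152
```

View pics/t6.png

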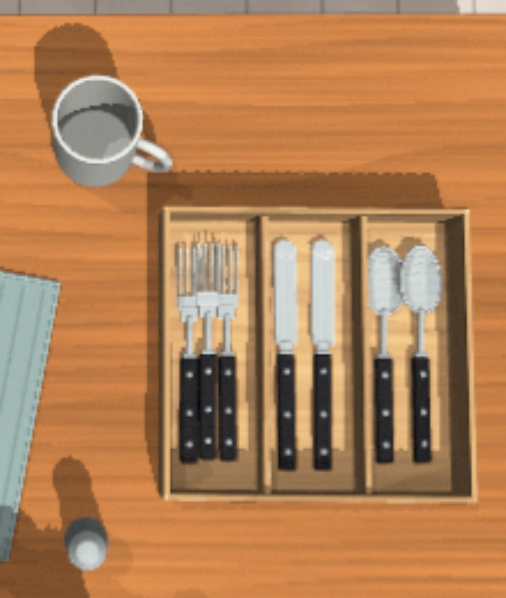

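The picture shows all the pieces lengthwise in their own bays: forks (208,350), knives (304,350) and spoons (402,350). The mug and shaker have not moved, so I hand the job in.

```bash
python3 -c "
from plant import *
print(job_done())"
```

```text
the job is handed in; nothing more can be done
None
```

The two forks, the knife and the spoon are in their own bays, lying lengthwise, and the job is handed in; the knife first went in reversed with its blade on the near wall, so I picked it up again and turned it.

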